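# Load a cup blank and draw the index plunger

## Robot

A 7-joint arm with a two-finger parallel gripper is mounted at the origin on the work surface. World frame = base frame: x ahead of the robot, y to its left, z up, the work surface at z = 0. Lengths are in m, angles in rad, forces in N, time in s.
With the tool pointing down it reaches from about 0.375 to 0.925 m from the base axis. Payload 3.1 kg.
Tool frame: the origin (TCP) lies between the finger pads; the fingertips stand 19 mm ahead of it and the grasp point (between the pads) is the TCP; z points along the fingers, y is the line along which they close (so a half turn about z gives the same grasp; the last joint's range is limited). The gripper opens to 85 mm and grips with 20 to 120 N. Pads are 22 mm wide; open, the fingers measure 114 mm over their backs; the gripper's body (76 mm by 85 mm) begins 54 mm behind the grasp point. The pads swing forward as they close: fully open they stand 13 mm farther back than shut.
Start: joints at [-1.397, 0.383, 0.044, 1.598, -0.018, 1.161, -0.05], TCP at [0.174, 0.626, 0.25] pointing down, gripper open.
Joint ranges: [-2.61, 2.61], [-0.41, 2.15], [-1.48, 1.57], [0, 2.5], [-1.57, 4.71], [0.05, 1.97], [-2.85, 2.85]. Speed limits (rad/s): [2.79, 2.79, 3.14, 3.14, 3.14, 3.14, 3.14].

## Interface

Orientations are given as a unit quaternion [x, y, z, w].
In Python, from bench import move_ptp, movel, move_j, move_gripper, pause, inverse_kinematics, read_camera, camera_params, MotionError, sign_off, look_for, tip_of, read_time_s, read_qpos, read_joint_vel, read_effort, read_eef_pos, read_tcp_rot, read_ft_force, read_ft_torque, read_finger_gap, read_grasp_force gives the robot as it stands. Calls block until the motion is done:
- move_ptp(position, orientation): joint-space move of the TCP to a pose.
- movel(position, orientation=None, speed=0.15): straight line of the TCP; orientation=None keeps the orientation; speed is the mean speed in m/s.
- move_j(angles): joint-space move.
- move_gripper(opening, effort=None): finger opening in m; effort is the grip in N (None keeps the last); returns when the fingers have stopped.
- pause(seconds).
- inverse_kinematics(position, orientation): joint angles nearest the present ones, or None.
- read_camera(name): name is "side" or "top" or "wrist"; returns the picture (480x640x3 uint8, red, green, blue); there is no depth.
- camera_params(name): a dict with "K" (3x3 intrinsics, pixels), "camera_from_world" (4x4, takes a point from world to camera coordinates). Camera axes: x right, y down, z forward; pixel columns grow to the right and rows downward; lengths in m; the calibration is good to about 2 mm. A picture is of the moment at which its call begins: read the wrist's pose just before it. camera_params takes no time and is no camera call; for the wrist camera it gives the pose at the moment of the call.
A pose or a line that the arm cannot do raises MotionError and nothing moves.
- sign_off(): hands the job in; it is judged then, once.
Trained networks look in the newest picture that a camera, given by its name, has taken for a name from the list of things; names that differ only in an ending like _2 or _b are one class to them, and where a whole thing is asked for, a point or a joint stands for the part that bears it (a point fixed in the world has none). Each returns a list of dicts, best first, with "confidence" (0 to 1); they miss things now and then, are a little off and sometimes report something else, mostly with a low value. They report only what shows in the picture. A call takes as long as a camera call. They do not tell look-alikes from the thing itself.
- look_for(camera, name): "at" ([column, row] in pixels, amid what is visible of it).
- tip_of(camera, name): "at" ([column, row] in pixels: a listed point, or the origin of a listed thing).
Readings, each from a call of its own:
- read_time_s(): time.
- read_qpos(): joint angles.
- read_joint_vel(): joint speeds.
- read_effort(): joint torques, N m.
- read_eef_pos(): TCP position.
- read_tcp_rot(): TCP orientation.
- read_ft_force(): force on the tool from outside, world axes, zero at the start.
- read_ft_torque(): the same for the moment, N m.
- read_finger_gap(): finger opening in m.
- read_grasp_force(): force on a finger pad.
Only numpy, scipy, OpenCV 4.12 (cv2) and the standard library are available. Lean on these libraries where they do the work, as an engineer would, in place of code of your own. Each camera call takes 0.05 s, during which the arm holds its last target. There are 200 camera calls.

## Task

Nest the loose brass cup blank fully down into the matching blank standing on the rotary table, lowering it in rather than dropping it, and let go of it. Then pull the red spring-loaded index plunger straight up to its stop and finish while still holding it there in the gripper, with its pin clear of the hole in the disc. Leave the stacked blanks in their place and everything else on the bench where it lies.

Things in the scene. Friction and masses are not known exactly. Their poses are not given: they have to be found in the camera images.
- loose_blank_center (a point): the loose brass cup blank, standing upright on the bench, open at the top (0.2 kg nominal): 54 mm high, foot 32 mm across, wall flaring to 49 mm at 34 mm up, then a shoulder to an upright rim band 60 mm across that covers the top 16 mm; wall 2.5 mm, solid floor 20 mm thick. Point on its axis 27 mm above its underside (27 mm below its rim); z is its axis, up
- seated_blank_center (a point): the same point (on the axis, half-way up, 27 mm above the underside) of the identical brass blank that stands loose inside the locating ring at the loading station of the rotary table, its underside 40 mm above the bench. A blank nested fully home in it rests on its inner floor, 20 mm higher than it, with about 2.5 mm play sideways; the upper blank's rim band stays clear above the lower rim (stack top 114 mm above the bench)
- station (a point): the loading station: centre of the locating ring (48 mm across outside, 40 mm bore, 5 mm high) in which the seated blank stands, on the disc's top face, 40 mm above the bench; axes as fixture. Two like rings on the disc are empty
- fixture: the rotary table, bolted down; it does not turn or shift in this task: grey base plate 150 x 150 mm, steel disc 180 mm across with its top 40 mm above the bench. Origin on the bench at the disc's centre, z up. In its axes the loading station is 50 mm towards -y and the plunger's axis 75 mm towards +y; a blue bracket there (34 mm wide in x, from y +58 to +131 mm) reaches over the disc, its top 74 mm above the bench
- knob_center (a point): centre of the plunger's red knurled knob, an upright cylinder 30 mm across and 34 mm high, free all round and above; with the plunger home it spans 80 to 114 mm above the bench. It moves with the plunger, straight up
- plunger (a joint): how far the plunger is pulled up, m: 0 = home, pin 12 mm deep in its hole in the disc; above 0.012 the pin is clear of the hole; 0.020 = fully back against its stop. A spring pulls it home (4 N at home, 8 N fully back, knob weight 0.8 N more) and it does not latch: it snaps back if let go
- steel_collar: bystander: dark steel collar (ring) standing on the bench, 50 mm across, 30 mm bore, 30 mm high; origin at the centre of its underside
- oil_jar: bystander: small amber glass jar with black cap, 46 mm across, 55 mm high; origin at the centre of its underside
- hammer: bystander: hammer lying on the bench, 240 mm long; origin under its middle
- screwdriver: bystander: screwdriver lying on the bench, 180 mm long; origin under its middle
- water_bottle: bystander: blue plastic bottle, 64 mm across, 190 mm high; origin at the centre of its underside
- brush: bystander: brush lying on the bench, 170 mm long; origin under its middle
- wood_block: bystander: pale wooden block 90 x 50 x 35 mm; origin at the centre of its underside
Things that resemble listed ones, but are neither listed nor needed, are in the scene too. What is shaped like the part that bears seated_blank_center but turquoise is not meant. Leave any turquoise look-alike of the part that bears loose_blank_center alone.

How it is judged:
By the outcome, as a careful person would: the job done as asked, in the order asked, and still so for the second after the job is handed in, while the arm keeps its last pose, push and grip.
It also fails if it takes over 43 s, if anything falls off the work surface, if the arm or the gripper's body presses on something with over 40 N, if the wrist force passes 120 N, or if a joint passes its speed limit or range.

## Working session

There is one attempt and no reset: what is moved stays moved. The work goes in short steps, each a Python script; the robot and the scene stay as the last script left them, time stands still between calls to the robot, and variables do not carry over. Pictures are saved under pics/ and viewed, at most 10 in all, crops included, and the job is handed in when it is done.

```bash
mkdir -p pics; cat > h.py <<'E'
import numpy as np, cv2
from bench import *
def save(img,n): cv2.imwrite('pics/'+n,cv2.cvtColor(img,cv2.COLOR_RGB2BGR))
def ray(p,uv):
    K=np.array(p['K']);T=np.array(p['camera_from_world']);R=T[:3,:3]
    c=-R.T@T[:3,3]; d=R.T@np.linalg.solve(K,[uv[0],uv[1],1]); return c,d/np.linalg.norm(d)
def tri(obs):
    A=np.zeros((3,3));b=np.zeros(3)
    for p,uv in obs:
        c,d=ray(p,uv);M=np.eye(3)-np.outer(d,d);A+=M;b+=M@c
    x=np.linalg.solve(A,b)
    return x,[round(float(np.linalg.norm(np.cross(x-ray(p,uv)[0],ray(p,uv)[1])))*1000,1) for p,uv in obs]
def atz(p,uv,z):
    c,d=ray(p,uv);return c+d*(z-c[2])/d[2]
def proj(p,x):
    q=np.array(p['camera_from_world'])@np.append(x,1);q=np.array(p['K'])@q[:3];return q[:2]/q[2]
E
python3 - <<'E'
from h import *
print(read_time_s(),read_eef_pos(),read_tcp_rot())
a=[]
for c in ['side','top']:
    im=read_camera(c);save(im,c+'0.png');a.append(im)
    for n in ['loose_blank_center','seated_blank_center','knob_center','station','fixture']:
        r=tip_of(c,n)
        for o in r[:4]:
            print(c,n,np.round(o['at']),round(o['confidence'],2),np.round(atz(camera_params(c),o['at'],{'loose_blank_center':.027,'seated_blank_center':.067,'knob_center':.097,'station':.04,'fixture':0}[n]),3))
    print(ray(camera_params(c),(320,240)))
E
```

```text
0.0 [0.17427202 0.62527285 0.24886078] [ 1.35431334e-01  9.90785835e-01 -1.33164239e-03 -9.54702249e-05]
side loose_blank_center [306. 287.] 0.93 [ 0.449 -0.076  0.027]
side loose_blank_center [344. 314.] 0.61 [ 0.458 -0.191  0.027]
side seated_blank_center [336. 267.] 0.88 [ 0.519 -0.103  0.067]
side seated_blank_center [305. 228.] 0.72 [0.561 0.049 0.067]
side knob_center [276. 198.] 0.76 [0.561 0.16  0.097]
side knob_center [292. 238.] 0.54 [0.49  0.018 0.097]
side station [303. 239.] 0.88 [0.549 0.045 0.04 ]
side fixture [293. 239.] 0.86 [0.559 0.094 0.   ]
(array([-0.0954396 , -0.66003428,  0.90173555]), array([ 0.5248154 ,  0.52305024, -0.67155584]))
top loose_blank_center [343. 268.] 0.76 [ 0.446 -0.08   0.027]
top loose_blank_center [252. 227.] 0.64 [0.567 0.18  0.027]
top seated_blank_center [340. 230.] 0.66 [ 0.551 -0.07   0.067]
top seated_blank_center [297. 230.] 0.57 [0.554 0.049 0.067]
top knob_center [252. 225.] 0.54 [0.566 0.173 0.097]
top station [302. 234.] 0.92 [0.543 0.038 0.04 ]
top station [385. 260.] 0.68 [ 0.468 -0.196  0.04 ]
top fixture [284. 229.] 0.89 [0.562 0.091 0.   ]
(array([ 0.42698346, -0.00323024,  1.49203947]), array([ 0.06812668, -0.00755265, -0.99764809]))
```

View pics/side0.png

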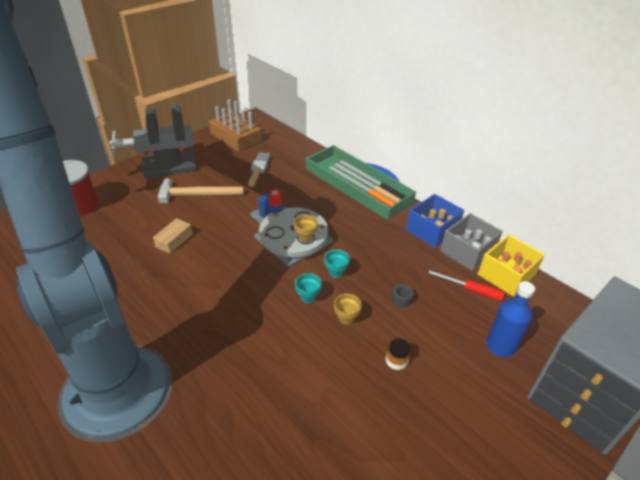

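View pics/top0.png

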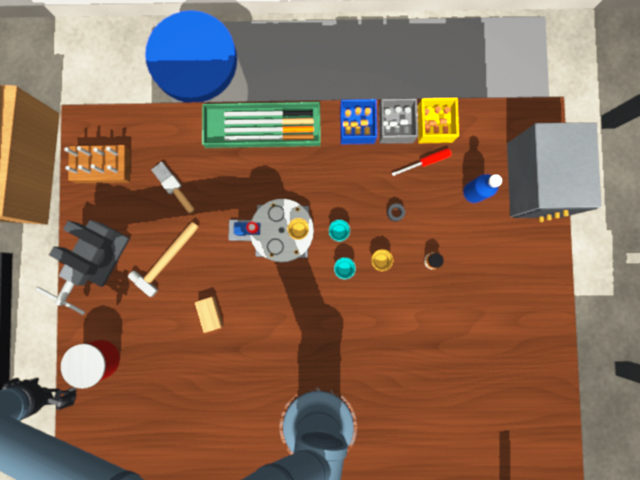

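The side view shows the loose brass blank at about (347,308), the seated one at (305,228) and the knob at (275,198). In the top view they are at (382,260), (298,229) and (252,227). The turquoise cups beside them are decoys. I'll triangulate these and look from close by.

```bash
cat >> h.py <<'E'
def down(phi):
    a=np.radians((phi+90)/2);return [float(np.cos(a)),float(np.sin(a)),0.,0.]
E
python3 - <<'E'
from h import *
ps,pt=camera_params('side'),camera_params('top')
L=tri([(ps,(347,308)),(pt,(382,260))]);S=tri([(ps,(305,228)),(pt,(298,229))]);K=tri([(ps,(275.5,198)),(pt,(252,226))])
for x in (L,S,K):print(np.round(x[0],3),x[1])
L=L[0];S=S[0];K=K[0]
move_gripper(.085)
def look(tag):
    p=camera_params('wrist');im=read_camera('wrist');save(im,tag+'.png')
    for n in ['loose_blank_center','seated_blank_center','knob_center','station']:
        for o in tip_of('wrist',n)[:3]:
            print(tag,n,np.round(o['at'],1),round(o['confidence'],2),np.round(atz(p,o['at'],{'loose_blank_center':.027,'seated_blank_center':.067,'knob_center':.097,'station':.04}[n]),4))
    np.savez('pics/'+tag+'.npz',K=p['K'],T=p['camera_from_world'])
m=(S+K)/2
move_ptp([m[0]-.06,m[1],.32],down(0));look('w1')
move_ptp([m[0]-.06,m[1]-.1,.32],down(0));look('w2')
move_ptp([L[0]-.03,L[1],.25],down(-20));look('w3')
move_ptp([L[0],L[1]+.04,.25],down(-20));look('w4')
print(read_time_s(),read_qpos())
ims=[cv2.imread(f'pics/w{i}.png') for i in (1,2,3,4)]
cv2.imwrite('pics/m.png',cv2.resize(np.vstack([np.hstack(ims[:2]),np.hstack(ims[2:])]),(800,600)))
E
```

```text
[ 0.467 -0.19   0.038] [1.0, 1.0]
[0.557 0.046 0.071] [1.1, 1.1]
[0.565 0.171 0.09 ] [1.4, 1.4]
w1 loose_blank_center [295.3 402.5] 0.62 [ 0.469  -0.1875  0.027 ]
w1 loose_blank_center [280.  337.9] 0.62 [ 0.4496 -0.0823  0.027 ]
w1 seated_blank_center [365.3 263.5] 0.64 [0.5556 0.0401 0.067 ]
w1 seated_blank_center [360.3 332.7] 0.55 [ 0.5531 -0.0499  0.067 ]
w1 knob_center [383.5 149.6] 0.57 [0.5642 0.1687 0.097 ]
w1 station [360.1 257.4] 0.85 [0.5529 0.0383 0.04  ]
w2 loose_blank_center [294.6 338.7] 0.95 [ 0.4686 -0.1864  0.027 ]
w2 loose_blank_center [276.7 274. ] 0.83 [ 0.4474 -0.0919  0.027 ]
w2 seated_blank_center [368.1 168.6] 0.91 [0.555  0.0447 0.067 ]
w2 seated_blank_center [363.8 259.1] 0.59 [ 0.5537 -0.0581  0.067 ]
w2 knob_center [385.8  30.4] 0.86 [0.5623 0.1688 0.097 ]
w3 loose_blank_center [347.5 196.2] 0.9 [ 0.4716 -0.1869  0.027 ]
w3 loose_blank_center [287.2 102.1] 0.62 [ 0.4464 -0.0829  0.027 ]
w3 seated_blank_center [395.3  44.9] 0.63 [ 0.5452 -0.0772  0.067 ]
w4 loose_blank_center [277.1 157.4] 0.98 [ 0.4484 -0.0864  0.027 ]
w4 loose_blank_center [334.2 246.2] 0.84 [ 0.4717 -0.1915  0.027 ]
w4 loose_blank_center [461.3 240.4] 0.44 [ 0.5991 -0.2303  0.027 ]
w4 seated_blank_center [378.2 103.6] 0.95 [ 0.5488 -0.0738  0.067 ]
5.7 [-0.66740998  0.08969354  0.95327423  2.00651532 -0.08284097  1.08466228
 -0.02795868]
```

View pics/m.png

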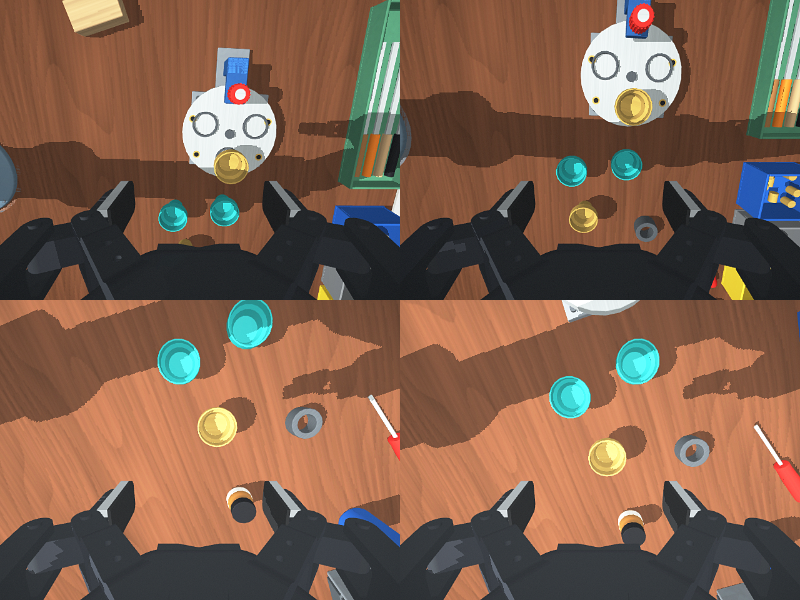

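The mosaic shows w1 to w4 (the wrist images at half scale or a bit more). The loose brass blank is in w3 at about (347,205) full-size and in w4 at about (332,252). The seated blank is in w1 at (369,267) and in w2 at (372,170). The knob has its red ring at (383,150) in w1. I'll fit the rim outlines.

```bash
cat >> h.py <<'E'
def blob(img_bgr,uv,kind,r=60):
    hsv=cv2.cvtColor(img_bgr,cv2.COLOR_BGR2HSV)
    m=cv2.inRange(hsv,(19,80,60),(35,255,255)) if kind=='brass' else cv2.inRange(hsv,(0,150,90),(6,255,255))|cv2.inRange(hsv,(174,150,90),(180,255,255))
    w=np.zeros_like(m);cv2.circle(w,(int(uv[0]),int(uv[1])),r,255,-1);m&=w
    m=cv2.morphologyEx(m,cv2.MORPH_OPEN,np.ones((3,3)))
    n,l,s,c=cv2.connectedComponentsWithStats(m);k=1+s[1:,4].argmax()
    return cv2.convexHull(np.argwhere(l==k)[:,::-1].astype(np.float32))[:,0],s[k]
def rimfit(p,hull,z,R):
    from scipy.optimize import least_squares
    P=np.array([atz(p,u,z)[:2] for u in hull])
    f=lambda x:np.hypot(*(P-x[:2]).T)-R
    o=least_squares(f,P.mean(0),loss='soft_l1',f_scale=.001)
    return o.x,np.abs(f(o.x)).mean(),np.hypot(*(P-P.mean(0)).T).mean()
E
python3 - <<'E'
from h import *
for nm,z,R,kind,vs in [('loose',.054,.03,'brass',[(3,(347,205)),(4,(332,252))]),('seated',.094,.03,'brass',[(1,(369,267)),(2,(372,170))]),('knob',.114,.015,'red',[(1,(383,150)),(2,(387,26))])]:
    ob=[]
    for i,uv in vs:
        d=np.load(f'pics/w{i}.npz');p={'K':d['K'],'camera_from_world':d['T']}
        h,s=blob(cv2.imread(f'pics/w{i}.png'),uv,kind,45 if kind=='brass' else 30)
        o=rimfit(p,h,z,R);print(nm,i,s[:5],np.round(o[0],4),np.round(o[1:],4))
        e=cv2.fitEllipse(h)[0];ob.append((p,e))
    t=tri(ob);print(' tri',np.round(t[0],4),t[1])
E
```

```text
loose 3 [ 317  172   62   61 2780] [ 0.4686 -0.1888] [0.0014 0.0286]
loose 4 [ 303  221   57   60 2482] [ 0.4687 -0.1868] [0.0008 0.029 ]
 tri [ 0.4687 -0.1896  0.0442] [0.4, 0.4]
seated 1 [ 342  239   56   56 2423] [0.556  0.0454] [0.001  0.0308]
seated 2 [ 343  141   61   60 2854] [0.5562 0.0441] [0.0003 0.0298]
 tri [0.5569 0.0444 0.0883] [0.2, 0.2]
knob 1 [364 134  36  33 705] [0.5592 0.1686] [0.0011 0.0159]
knob 2 [ 366    6   41   48 1106] [0.5592 0.1651] [0.0025 0.0175]
 tri [0.5618 0.1686 0.1013] [0.2, 0.2]
```

```bash
python3 - <<'E'
from h import *
x,y=.4687,-.188
q=down(-20)
move_ptp([x,y,.11],q)
movel([x,y,.052],speed=.08)
print(read_ft_force())
move_gripper(.05,effort=35)
print('gap',read_finger_gap(),read_grasp_force(),read_eef_pos())
movel([x,y,.17],speed=.12)
print('gap',read_finger_gap(),read_ft_force())
X,Y=.556,.0446
q=down(0)
movel([X-.0,Y,.17],q,speed=.2)
p=camera_params('wrist');save(read_camera('wrist'),'w5.png');np.savez('pics/w5.npz',K=p['K'],T=p['camera_from_world'])
save(read_camera('side'),'s5.png')
print(read_eef_pos(),read_finger_gap(),read_ft_force(),read_time_s())
a=cv2.imread('pics/w5.png');b=cv2.imread('pics/s5.png')[150:350,180:446]
cv2.imwrite('pics/m5.png',np.hstack([cv2.resize(a,(400,300)),cv2.resize(b,(400,300))]))
E
```

```text
[-0.13569906  0.85663532 -0.28766223]
gap 0.05943435439869343 36.78859244229898 [ 0.46910708 -0.18817966  0.05290969]
gap 0.05970318361384021 [-0.07716094 -1.11563629 -1.27753428]
[0.55559837 0.04258722 0.1700525 ] 0.05946013396424089 [ 0.04496995 -0.19654588 -1.19149735] 10.2
```

View pics/m5.png

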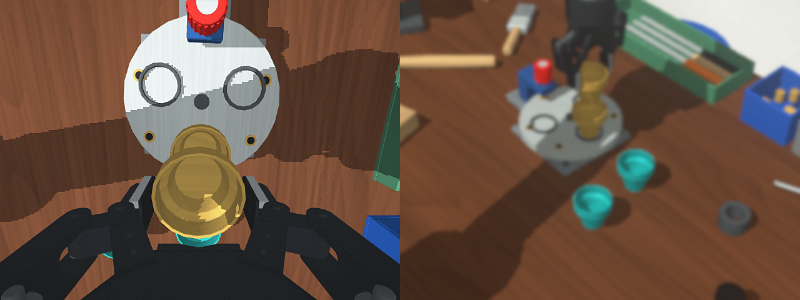

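The wrist view at left shows the blank held level in the gripper at about (198,195), with the seated blank's rim just behind and below it. The side view at right shows it right above the seated one. I'll check the held rim's centre and lower by force.

```bash
python3 - <<'E'
from h import *
d=np.load('pics/w5.npz');p={'K':d['K'],'camera_from_world':d['T']}
im=cv2.imread('pics/w5.png');hull,s=blob(im,(316,315),'brass',80)
P=np.array([u for u in hull if u[1]>290]);o=rimfit(p,P,.171,.03)
e=read_eef_pos();print('held',o[0],o[1],'tcp',e)
off=o[0]-e[:2]
if np.hypot(*off)>.006: print('big off',off); off=np.clip(off,-.003,.003)
X,Y=np.array([.556,.0446])-off*np.array([1,1])
movel([X,Y,.15],down(0),speed=.05)
print(read_eef_pos()); f0=read_ft_force()
movel([X,Y,.124],speed=.06)
z=.124
while z>.110:
    z-=.001; movel([X,Y,z],speed=.02); f=read_ft_force()-f0
    if f[2]>3 or np.hypot(*f[:2])>6: break
print('stop',z,read_eef_pos(),f,read_ft_torque(),read_time_s())
save(read_camera('wrist'),'w6.png');save(read_camera('side'),'s6.png')
a=cv2.imread('pics/w6.png');b=cv2.imread('pics/s6.png')[170:290,240:400]
cv2.imwrite('pics/m6.png',np.hstack([cv2.resize(a,(400,300)),cv2.resize(b,(400,300),interpolation=cv2.INTER_CUBIC)]))
E
```

```text
held [0.55477128 0.0413938 ] 0.00015907185233835535 tcp [0.55559837 0.04258722 0.1700525 ]
[0.55659632 0.04575768 0.14955753]
stop 0.11199999999999999 [0.55719539 0.04576445 0.11294867] [-2.53344365  0.19875774  6.26964406] [ 0.02532813  0.44092935 -0.01001601] 14.3333
```

View pics/m6.png

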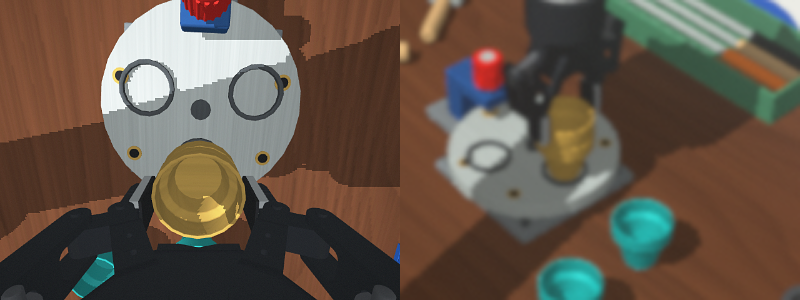

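Contact came at TCP z = 0.113, exactly the expected home height, and the picture shows the two blanks stacked. Next I release, rise and look at the stack and the knob.

```bash
python3 - <<'E'
from h import *
e=read_eef_pos()
move_gripper(.083,effort=60)
print(read_finger_gap(),read_ft_force())
movel([e[0],e[1],.20],speed=.12)
for i,(dx,dy) in [(7,(-.02,.03)),(8,(.0,.08))]:
    movel([e[0]+dx,e[1]+dy,.23],down(-7),speed=.2)
    p=camera_params('wrist');im=read_camera('wrist');save(im,f'w{i}.png');np.savez(f'pics/w{i}.npz',K=p['K'],T=p['camera_from_world'])
    r=tip_of('wrist','knob_center')
    for o in r[:2]: print(np.round(o['at']),o['confidence'],atz(p,o['at'],.097))
    if r:
        h,s=blob(cv2.imread(f'pics/w{i}.png'),r[0]['at'],'red',60);print(s);print(rimfit(p,h,.114,.015))
print(read_time_s(),read_eef_pos())
save(read_camera('side'),'s8.png')
b=cv2.imread('pics/s8.png')[170:290,240:400]
cv2.imwrite('pics/m8.png',np.hstack([cv2.resize(cv2.imread('pics/w7.png'),(400,300)),cv2.resize(b,(400,300),interpolation=cv2.INTER_CUBIC)]))
E
```

```text
0.08312642033516285 [ 0.12612777 -0.53600169  0.45701698]
[341.  99.] 0.92 [0.56396257 0.16766526 0.097     ]
[348. 260.] 0.42 [0.55773999 0.04969158 0.097     ]
[ 315   71   48   52 1369]
(array([0.56101072, 0.16757941]), np.float64(0.0005977496771606296), np.float64(0.015591516801656772))
[315. 177.] 0.94 [0.55995312 0.16652989 0.097     ]
[ 296  153   44   45 1086]
(array([0.56168939, 0.16894017]), np.float64(0.00031846987885786164), np.float64(0.015260730481402494))
16.6833 [0.55700477 0.12416246 0.22940349]
```

View pics/m8.png

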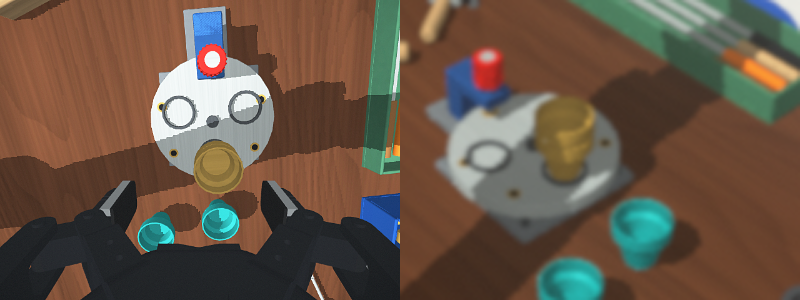

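The stack is nested and upright in both views. The knob sits at (0.5615, 0.1685), and I'll take it now.

```bash
python3 - <<'E'
from h import *
X,Y=.5615,.1685
q=down(-7)
move_gripper(.06)
movel([X,Y,.15],q,speed=.12)
print(read_eef_pos())
movel([X,Y,.099],speed=.06)
print(read_eef_pos(),read_ft_force())
f0=read_ft_force()
move_gripper(.02,effort=70)
e=read_eef_pos();print('gap',read_finger_gap(),read_grasp_force(),e,read_ft_force()-f0)
for d in list(np.arange(.004,.0165,.004))+[.018,.019,.020,.021,.022,.023]:
    movel([X,Y,.099+d],speed=.03);f=read_ft_force()-f0
    print(round(d,3),round(read_eef_pos()[2]-e[2],4),np.round(f,1))
    if f[2]<-25: break
pause(.3);print(read_eef_pos()-e,read_ft_force()-f0,read_finger_gap(),read_time_s())
save(read_camera('wrist'),'w9.png');save(read_camera('side'),'s9.png')
b=cv2.imread('pics/s9.png')[170:290,220:380]
cv2.imwrite('pics/m9.png',np.hstack([cv2.resize(cv2.imread('pics/w9.png'),(400,300)),cv2.resize(b,(400,300),interpolation=cv2.INTER_CUBIC)]))
E
```

```text
[0.56215386 0.1679091  0.15057384]
[0.56192226 0.1684983  0.09934012] [ 0.47390398 -0.35116235  0.23241501]
gap 0.02843538380229047 68.85759115219116 [0.56202778 0.16860851 0.09972028] [-0.63194267  0.28200615  2.94593039]
0.004 0.003 [ 2.1  1.  -5.9]
0.008 0.0072 [ 3.9  1.  -6.5]
0.012 0.0112 [ 4.8  1.7 -7.4]
0.016 0.0151 [ 5.4  1.5 -6.9]
0.018 0.017 [ 4.9  1.7 -8.8]
0.019 0.0179 [ 4.5  1.  -8.7]
0.02 0.0189 [ 4.7  1.7 -8.2]
0.021 0.0198 [ 6.   1.  -9.2]
0.022 0.0202 [  7.3   1.5 -12.3]
0.023 0.0203 [  9.1   0.8 -18.2]
[-1.36563850e-04 -1.34252802e-05  2.02298963e-02] [  9.36833318   2.33967482 -18.6805773 ] 0.028370861772780812 22.3167
```

View pics/m9.png

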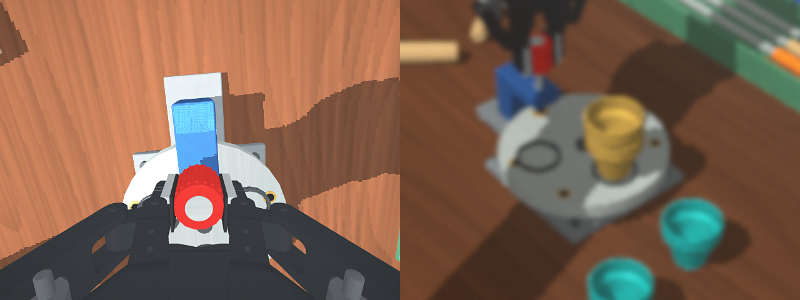

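The knob is held at its stop: it rose 20.2 mm, and the force climbed past the spring load to about 18 N. The stack stands untouched.

```bash
python3 -c "
from bench import *
print(read_eef_pos(),read_finger_gap());print(sign_off())"
```

```text
[0.56189562 0.16858155 0.11995313] 0.028314824466784037
the job is handed in; nothing more can be done
None
```

The loose blank is nested home in the seated one and released, the plunger is held up at its stop (20 mm) in the gripper, and the job was handed in after about 22 s of the 43 s allowed.

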